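# Hold the spice grinder at pulse

## Robot

A 6-joint arm with a two-finger parallel gripper is mounted at the origin on a cart in front of the work surface, level with it; the furniture and walls round the work are solid. World frame = base frame: x ahead of the robot, y to its left, z up, the work surface at z = 0. Lengths are in m, angles in rad, forces in N, time in s.
With the tool pointing down it reaches from about 0.375 to 0.9 m from the base axis. Payload 3.1 kg.
Tool frame: the origin (TCP) lies between the finger pads; the fingertips stand 22 mm ahead of it and the grasp point (between the pads) lies 3 mm ahead of it; z points along the fingers, y is the line along which they close (so a half turn about z gives the same grasp; the last joint's range is limited). The gripper opens to 87 mm and grips with 3 to 60 N. Pads are 19 mm wide; open, the fingers measure 117 mm over their backs; the gripper's body (75 mm by 190 mm) begins 51 mm behind the grasp point.
Start: joints at [-1.363, 0.527, 1.433, -0, 1.181, -0.178], TCP at [0.235, -0.579, 0.205] pointing down, gripper open.
Joint ranges: [-3.08, 3.08], [-0.75, 2.2], [0.22, 2.44], [-1.43, 4.57], [0, 2.65], [-2.85, 2.85]. Speed limits (rad/s): [2.79, 2.79, 3.14, 3.14, 3.14, 3.14].

## Interface

Orientations are given as a unit quaternion [x, y, z, w].
In Python, from workcell import status, get_image, job_done, boxes_of, trace, pinpoint gives the robot as it stands. The module is installed in compiled form; this text tells all that it offers.
- The arm moves only by the tool send_rows, never from a script. Its argument "steps" is one flat list of numbers, 4 for each row, row after row: the shift along the tool's x, y, z in mm, then the turn about the tool's z in rad. A call has exactly 5 rows; each row is the pose to reach, as a shift and turn from the pose commanded when the call began, along the tool's axes at that moment; what a row does not reach only later rows make up. A row lasts 1/10 s, in which the tool goes at most 50 mm and 8.59 degrees, less where a joint would pass 70% of its speed; a pose out of reach is approached as far as the arm can. A call with a gripper value outside its range is refused whole. "claw" is the finger opening in mm, from 0 to 87, set as the call begins (left out, the last holds). The fingers move at their own pace and stop on an object; "newtons" is the grip in N (left out, the last holds). Time passes only in rows, so rows that repeat a pose let the fingers close, or fill a call up. It gives the time, the measured TCP pose, the force, the opening and the grip force at its end, in the units of the state.
- status.sense(): the state, without advancing time (a new reading comes with each control period).
- get_image(name): name is "side" or "top"; returns a dict with "pixels" (400x640x3 uint8, blue, green, red), "K" (3x3 intrinsics, pixels), "dist_coeffs" ([k1, k2, p1, p2, k3] as OpenCV has them; the pictures are not rectified), "R" (3x3) and "t" (3): a world point X has camera coordinates R X + t. Camera axes: x right, y down, z forward; pixel columns grow to the right and rows downward; lengths in m; the calibration is good to about 2 mm. A picture is of the moment at which its call begins. There is no depth.
- job_done(): hands the job in; it is judged then, once.
Trained networks look in a picture, given as the dict that the camera call returned (one of the last four; its "shot" number tells which), for a name from the list of things; names that differ only in an ending like _2 or _b are one class to them, and where a whole thing is asked for, a point or a joint stands for the part that bears it (a point fixed in the world has none). Each returns a list of dicts, best first, with "conf" (0 to 1); they miss things now and then, are a little off and sometimes report something else, mostly with a low value. They report only what shows in the picture. A call takes as long as a camera call. They do not tell look-alikes from the thing itself.
- boxes_of(thing, picture): "rect" ([left, top, right, bottom] in pixels, round what is visible of it).
- trace(thing, picture): "mask" (400x640 bool, what is visible of it) and "rect" ([left, top, right, bottom] in pixels, round what is visible of it).
- pinpoint(thing, picture): "xy" ([column, row] in pixels: a listed point, or the origin of a listed thing).
The state is a dict: "t": time; "qpos": joint angles; "joint_velocities": joint speeds; "tau": joint torques, N m; "tool_pos": TCP position; "orientation": TCP orientation; "force": force on the tool from outside, world axes, zero at the start; "torque": the same for the moment, N m; "width": finger opening in m; "finger_force": force on a finger pad.
Only numpy, scipy, OpenCV 4.12 (cv2) and the standard library are available. Lean on these libraries where they do the work, as an engineer would, in place of code of your own. Each camera call takes 0.05 s, during which the arm holds its last target. There are 200 camera calls.

## Task

The spice grinder has been washed and wants a test pulse. While its lid is still off, turn the speed dial so that its pointer stands at the yellow mark; then fit the bayonet lid into the grinder's mouth and twist it clockwise against the spring to the yellow pulse mark, halfway to the red lock mark and never as far as the lock click. Finish while still gripping the lid and holding it at the yellow mark, and leave the mug, the spice jar, the garlic and the lemon where they are.

Things in the scene. Friction and masses are not known exactly. Their poses are not given: they have to be found in the camera images.
- grinder: Spice grinder, fixed by suction feet. Charcoal housing 62 mm high, drop-shaped in plan, 232 mm long, 128 mm wide. Over it a steel bowl with a dark collar 116 mm in diameter, its top 100 mm above the worktop, mouth 74 mm wide. Origin on the bowl's axis at worktop height, z up; x is the line of the two white marks and entry slots. The dial stands 130 mm from the bowl's axis, at x -23, y -128 mm.
- collar_top (a point): Centre of the collar's top. Two slots for the lid's lugs lie on the grinder's +x and -x axis (15 degrees to either side, out to 45 mm from the axis). Marks painted on the collar, seen from above: white at each slot (entry), yellow 38 degrees (0.66 rad) clockwise of each white (pulse), red 76 degrees clockwise of each white (lock).
- lid_seat (a point): On the bowl's axis, 86 mm above the worktop: where the lid's origin lies when fully down. The lid goes straight down with its bar in line with the white marks (7 degrees of play either way), sinks 14 mm till its rim rests on the collar, then turns clockwise seen from above, the lugs running under the collar's lips with 2 mm of vertical play. It cannot turn anticlockwise.
- grinder_lid: Loose bayonet lid, 60 mm high, 0.12 to 0.22 kg, upright. Origin: centre of its underside, z up. Clear skirt 70 mm wide, two lugs at its foot on the +x and -x axis (9 mm wide, reach 42 mm from the axis); grey rim 94 mm wide at 14 to 20 mm height, clear cap to 30 mm; white grip bar along x, 84 mm long, 16 mm wide, at 30 to 60 mm height. White ticks at the bar's ends. The same after half a turn.
- pulse_switch (a joint): Sprung switch ring inside the collar, turned by the lid's lugs: rad, 0 at rest, grows clockwise. The lugs meet it at 0.23 rad of lid turn, so it reads the lid's turn less 0.23: 0.43 at the yellow mark. Its spring (0.06 to 0.2 N m) turns the lid back if let go. From 0.70 two plungers resist with about 1 N m more; near 1.0 the lid clicks into its lock.
- speed_dial (a joint): Speed dial on the deck: rad, grows clockwise seen from above, 0 to 3.8, light friction (0.03 N m), stays where left. Seven scale marks 0.633 rad apart; the fifth, at 2.53, is long and yellow. Aluminium: disc 41 mm wide with a bar 37 mm long, 11.5 mm wide, at 69 to 96 mm above the worktop; the end of the bar with the red line is the pointer.
- dial_axis (a point): Point on the dial's axis, 83 mm above the worktop, halfway up the bar.
- dial_pointer (a point): Pointer end of the dial's bar, 18.5 mm from the dial's axis, moving with the dial.
- dial_mark (a point): Yellow mark of the dial's scale on the deck, 26 mm from the dial's axis.
- mug: White mug with blue dots, 90 mm wide, 93 mm high, loose bystander. Origin at the centre of its underside.
- spice_jar: Glass spice jar with black cap, 41 mm wide, 105 mm high, loose bystander. Origin at the centre of its underside.
- garlic: Garlic bulb, 56 mm wide and high, loose bystander. Origin at the centre of its underside.
- lemon: Lemon, 71x53x51 mm, loose bystander. Origin at the centre of its underside.
Things that resemble listed ones, but are neither listed nor needed, are in the scene too. Leave any green look-alike of the grinder_lid alone.

How it is judged:
On the way, in this order (a step that is already met when the one before it is completed fails the run):
1. the speed dial's pointer stands at the yellow mark while the lid is off the grinder (value of joint speed_dial between 2.4 and 2.67 rad and distance between grinder_lid and lid_seat above 0.06 m), for 0.3 s.
2. the lid is fully down in the grinder's mouth (horizontal distance between grinder_lid and lid_seat below 0.004 m and z of grinder_lid in the frame of lid_seat between -0.003 and 0.0035 m and angle between grinder_lid's own z axis and vertical below 0.07 rad), for 0.1 s.
At the end, for the whole second after the job is handed in: Dial at its yellow mark within 7 degrees; lid down within 3 mm, centred within 4 mm, level within 4 degrees, turned 28 to 48 degrees from entry (yellow mark: 38), switch ring at 0.22 to 0.66 rad; the fingers press on the lid with over 2 N (all of step 2 and value of joint speed_dial between 2.4 and 2.67 rad and angle between the x axis of grinder_lid and the x axis of grinder, either way round between 0.49 and 0.84 rad and value of joint pulse_switch between 0.22 and 0.66 rad and contact force between the fingers and grinder_lid above 2 N); the arm keeps its last pose, push and grip.
It fails at once if the lid is twisted on into the lock click (value of joint pulse_switch above 0.95 rad).
It fails at once if the mug is pushed away or knocked over (distance of mug from where it was at the start of the episode above 0.025 m or angle between mug's own z axis and vertical above 0.5 rad).
It fails at once if the spice jar is pushed away or knocked over (distance of spice_jar from where it was at the start of the episode above 0.025 m or angle between spice_jar's own z axis and vertical above 0.5 rad).
It fails at once if the garlic is pushed away (distance of garlic from where it was at the start of the episode above 0.025 m).
It fails at once if the lemon is pushed away (distance of lemon from where it was at the start of the episode above 0.025 m).
It also fails if it takes over 58 s, if anything falls off the work surface, if the arm or the gripper's body presses on something with over 40 N, if the wrist force passes 120 N, or if a joint passes its speed limit or range.

## Working session

There is one attempt and no reset: what is moved stays moved. The work goes in short steps, Python scripts to look and compute and a tool call to move; the robot and the scene stay as the last step left them, time stands still between calls to the robot, and variables do not carry over. Pictures are saved under pics/ and viewed, at most 10 in all, crops included, and the job is handed in when it is done.

Besides the shell and the picture viewer there is one more tool, called after "Call:" as a command line: name --argument value ..., lists and objects as JSON in quotes. send_rows: Moves the arm, as the interface text tells. Its arguments: {"type":"object","properties":{"steps":{"type":"array"},"claw":{"type":"number"},"newtons":{"type":"number"}},"required":["steps"]}

```bash
mkdir -p pics
cat > h.py <<'E'
import numpy as np, cv2
from workcell import *
def ray(p,uv):
    u=cv2.undistortPoints(np.array([[uv]],float),np.array(p["K"]),np.array(p["dist_coeffs"]))[0,0]
    R=np.array(p["R"]);t=np.array(p["t"]);d=R.T@np.array([u[0],u[1],1]);return -R.T@t,d/np.linalg.norm(d)
def atz(p,uv,z):
    c,d=ray(p,uv);return c+d*(z-c[2])/d[2]
def tri(rs):
    A=np.zeros((3,3));b=np.zeros(3)
    for c,d in rs:
        M=np.eye(3)-np.outer(d,d);A+=M;b+=M@c
    x=np.linalg.solve(A,b);return x,[np.linalg.norm((np.eye(3)-np.outer(d,d))@(x-c))*1000 for c,d in rs]
def proj(p,X):
    return cv2.projectPoints(np.array(X,float).reshape(-1,3),cv2.Rodrigues(np.array(p["R"]))[0],np.array(p["t"]),np.array(p["K"]),np.array(p["dist_coeffs"]))[0][:,0]
E
python3 - <<'E'
from h import *
np.set_printoptions(precision=3,suppress=True)
s=status.sense();print(s["t"],s["tool_pos"],s["orientation"])
P={n:get_image(n) for n in("side","top")}
for n,p in P.items():
    cv2.imwrite(f"pics/{n}0.png",p["pixels"]);c,d=ray(p,(320,200));print(n,c,d)
    for th in["grinder","grinder_lid","mug","spice_jar","garlic","lemon","speed_dial"]:
        print(th,[(np.round(b["rect"]).astype(int).tolist(),round(b["conf"],2)) for b in boxes_of(th,p)])
    for th in["grinder","collar_top","lid_seat","grinder_lid","dial_axis","dial_pointer","dial_mark"]:
        print(th,[(np.round(b["xy"],1).tolist(),round(b["conf"],2)) for b in pinpoint(th,p)])
E
```

```text
0.0 [ 0.235 -0.578  0.204] [ 0.981  0.192 -0.    -0.001]
side [0.166 0.772 0.694] [ 0.402 -0.707 -0.582]
grinder [([348, 174, 414, 224], 0.63)]
grinder_lid [([286, 266, 327, 305], 0.98)]
mug [([279, 183, 315, 224], 0.83)]
spice_jar [([262, 207, 280, 246], 0.95)]
garlic [([332, 164, 344, 177], 0.45)]
lemon [([220, 276, 248, 296], 0.74)]
speed_dial [([397, 176, 407, 186], 0.54), ([287, 270, 328, 304], 0.54)]
grinder [([364.6, 214.3], 0.67)]
collar_top [([371.3, 182.8], 0.7), ([398.4, 176.6], 0.58)]
lid_seat [([371.6, 187.6], 0.9)]
grinder_lid [([309.3, 293.8], 0.87), ([334.5, 259.9], 0.77)]
dial_axis [([405.2, 177.7], 0.82)]
dial_pointer [([395.9, 176.9], 0.66), ([403.3, 177.8], 0.23)]
dial_mark [([399.7, 175.5], 0.95)]
top [0.416 0.058 1.148] [ 0.131 -0.013 -0.991]
grinder [([350, 206, 442, 270], 0.95)]
grinder_lid [([212, 215, 247, 252], 0.72), ([267, 215, 300, 248], 0.69), ([352, 204, 440, 268], 0.47)]
mug [([311, 136, 347, 183], 0.58)]
spice_jar [([256, 150, 281, 175], 0.9), ([213, 212, 247, 251], 0.71)]
garlic [([419, 154, 437, 176], 0.54), ([310, 136, 345, 181], 0.24)]
lemon [([188, 166, 214, 185], 0.82), ([352, 202, 438, 268], 0.26)]
speed_dial [([212, 214, 246, 252], 0.24)]
grinder [([376.1, 231.5], 0.56)]
collar_top [([383.4, 230.7], 0.75)]
lid_seat [([380.4, 232.3], 0.96)]
grinder_lid [([282.9, 233.2], 0.91), ([233.6, 231.0], 0.62), ([380.9, 232.7], 0.26)]
dial_axis [([427.6, 252.4], 0.93)]
dial_pointer [([425.6, 248.3], 0.73)]
dial_mark [([433.6, 246.3], 0.87), ([379.5, 230.3], 0.27)]
```

Run:
```python
import cv2
t=cv2.imread("pics/top0.png");s=cv2.imread("pics/side0.png")
cv2.imwrite("pics/c1.png",cv2.resize(t[125:285,180:450],None,fx=2.95,fy=2.95,interpolation=cv2.INTER_CUBIC))
cv2.imwrite("pics/c2.png",cv2.resize(s[150:320,200:430],None,fx=3.4,fy=3.4,interpolation=cv2.INTER_CUBIC))
```

```text
(no output)
```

View pics/c1.png

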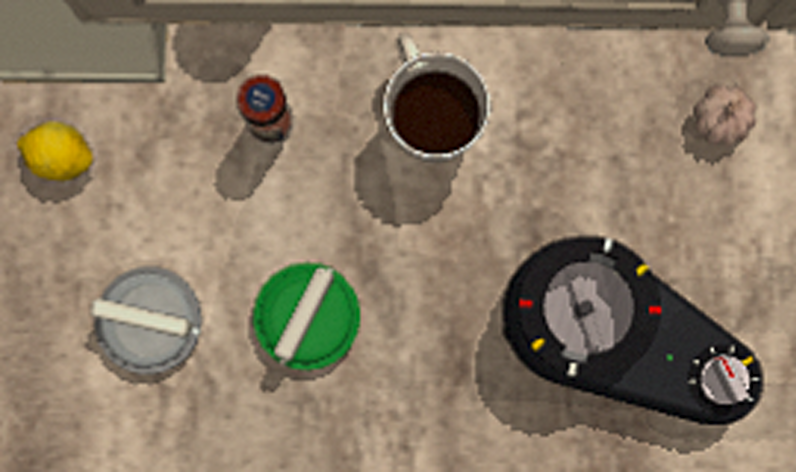

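View pics/c2.png

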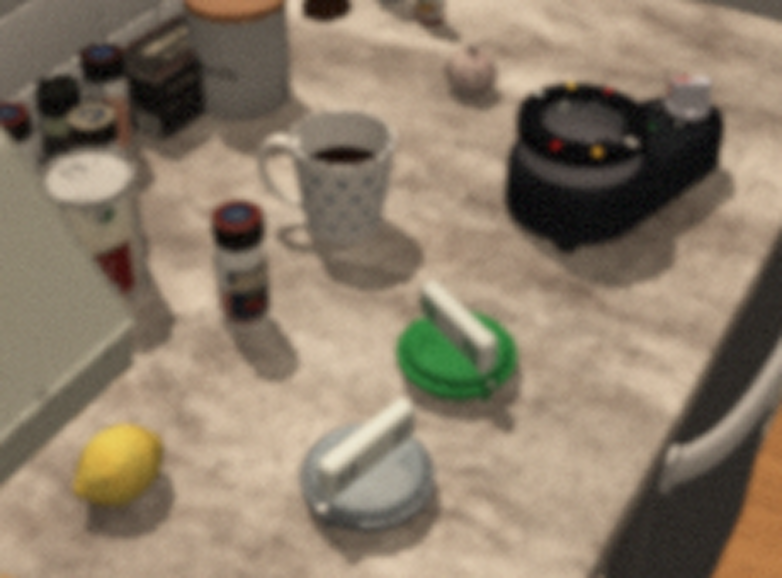

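The top crop shows the grey lid at top pixel (230,233) and the green look-alike at (284,232). The grinder bowl is at (380,230) and the dial at (427,252). Two things could be taken for the lid: grey at (230,233) and green at (284,232). I choose the grey one, which the description and both crops support. The dial's red pointer is up and slightly left, and the yellow mark is up and to the right.

```bash
cat > m.py <<'E'
from h import *
np.set_printoptions(precision=4,suppress=True)
t=get_image("top");s=get_image("side")
def blobs(p,roi,cond):
    x0,y0,x1,y1=roi;im=cv2.cvtColor(p["pixels"],cv2.COLOR_BGR2HSV)[y0:y1,x0:x1].astype(int)
    n,l,st,c=cv2.connectedComponentsWithStats(cond(im[...,0],im[...,1],im[...,2]).astype(np.uint8))
    return [(c[i]+[x0,y0],st[i,4]) for i in range(1,n) if st[i,4]>=2]
Y=lambda h,s,v:(h>18)&(h<35)&(s>120)&(v>110)
R=lambda h,s,v:((h<8)|(h>172))&(s>130)&(v>100)
W=lambda h,s,v:(s<60)&(v>185)
E
cat > m1.py <<'E'
from m import *
pp=lambda n,p:np.array(pinpoint(n,p)[0]["xy"])
for n in["collar_top","lid_seat","dial_axis","dial_pointer","dial_mark"]:
    a,b=pp(n,t),pp(n,s);print(n,*tri([ray(t,a),ray(s,b)]))
print("lid orig",tri([ray(t,(233.6,231)),ray(s,(309.3,293.8))]))
for nm,c in(("Y",Y),("R",R),("W",W)):
    for b,a in blobs(t,(345,200,445,275),c): print(nm,b,a,"z.1",atz(t,b,.1)[:2],"z.062",atz(t,b,.062)[:2],"z.096",atz(t,b,.096)[:2])
for nm,c in(("Y",Y),("R",R),("W",W)):
    for b,a in blobs(s,(345,165,420,205),c): print("side",nm,b,a,"z.1",atz(s,b,.1)[:2],"z.062",atz(s,b,.062)[:2])
# lid bar
for p,roi in((t,(205,205,255,260)),(s,(280,260,330,310))):
    x0,y0,x1,y1=roi;im=cv2.cvtColor(p["pixels"],cv2.COLOR_BGR2HSV)[y0:y1,x0:x1].astype(int)
    m=((im[...,2]>195)&(im[...,1]<60)).astype(np.uint8)
    cs=max(cv2.findContours(m,cv2.RETR_EXTERNAL,cv2.CHAIN_APPROX_NONE)[0],key=cv2.contourArea)
    r=cv2.minAreaRect(cs);bp=cv2.boxPoints(r)+[x0,y0];print("bar",bp)
    print(np.array([atz(p,q,.06)[:2] for q in bp]),atz(p,bp.mean(0),.06))
for th in["mug","spice_jar","garlic","lemon"]:
    print(th,atz(t,pp(th,t),0)[:2],atz(s,pp(th,s),0)[:2])
g=pinpoint("grinder_lid",t);print([(q["xy"],q["conf"],atz(t,q["xy"],0)) for q in g])
E
python3 m1.py
```

```text
collar_top [ 0.4853 -0.1009  0.0973] [np.float64(3.7603888782994894), np.float64(3.7603888782995027)]Traceback (most recent call last):
  File "m1.py", line 4, in <module>
    a,b=pp(n,t),pp(n,s);print(n,*tri([ray(t,a),ray(s,b)]))
        ~~^^^^^
  File "m1.py", line 2, in <lambda>
    pp=lambda n,p:np.array(pinpoint(n,p)[0]["xy"])
                           ~~~~~~~~~~~~~^^^
IndexError: list index out of range
```

```bash
sed -i 's/^pp=.*/pp=lambda n,p:np.array((pinpoint(n,p) or [{"xy":[np.nan]*2}])[0]["xy"])/' m1.py; python3 m1.py
```

```text
collar_top [ 0.4895 -0.0982  0.1005] [np.float64(0.7096888423767953), np.float64(0.709688842376729)]
lid_seat [ 0.4832 -0.1017  0.0919] [np.float64(0.8265434419145252), np.float64(0.8265434419144392)]
dial_axis [ 0.433  -0.2149  0.0843] [np.float64(3.4306818801319388), np.float64(3.430681880131881)]
dial_pointer [ 0.4472 -0.2111  0.0824] [np.float64(3.5753714353563493), np.float64(3.575371435356339)]
dial_mark [ 0.4506 -0.2405  0.0556] [np.float64(1.8017014201310315), np.float64(1.8017014201311052)]
lid orig (array([ 0.4807,  0.2679, -0.0068]), [np.float64(3.054498902412759), np.float64(3.0544989024127474)])
Y [397.25  215.875] 8 z.1 [ 0.5187 -0.1411] z.062 [ 0.5225 -0.1484] z.096 [ 0.5191 -0.1419]
Y [361.9 241.2] 10 z.1 [ 0.4572 -0.0562] z.062 [ 0.4587 -0.0603] z.096 [ 0.4574 -0.0566]
Y [432.75 247.  ] 8 z.1 [ 0.4454 -0.2252] z.062 [ 0.4465 -0.2354] z.096 [ 0.4455 -0.2263]
R [357.6 227.3] 10 z.1 [ 0.4901 -0.0459] z.062 [ 0.4928 -0.0497] z.096 [ 0.4904 -0.0463]
R [401.6667 229.6667] 9 z.1 [ 0.4858 -0.1514] z.062 [ 0.4883 -0.1589] z.096 [ 0.4861 -0.1521]
R [426.1111 249.4444] 9 z.1 [ 
[... 974 characters left out ...]
.5676 197.973 ] 37 z.1 [ 0.35   -0.0993] z.062 [ 0.3618 -0.155 ]
bar [[211.1294 230.9176]
 [212.1412 226.3647]
 [242.6353 233.1412]
 [241.6235 237.6941]]
[[0.479  0.3127]
 [0.4903 0.3107]
 [0.4746 0.2344]
 [0.4634 0.2365]] [0.4768 0.2735 0.06  ]
bar [[269.6622 284.473 ]
 [292.5    252.5   ]
 [307.3514 263.1081]
 [284.5135 295.0811]]
[[0.5373 0.3376]
 [0.5505 0.2262]
 [0.5004 0.2382]
 [0.492  0.3455]] [0.5195 0.2895 0.06  ]
mug [0.6697 0.0269] [0.6628 0.0345]
spice_jar [0.6598 0.1752] [0.6549 0.1782]
garlic [ 0.6693 -0.2386] [ 0.6477 -0.2214]
lemon [0.6216 0.3647] [0.6143 0.366 ]
[([285.7, 230.1], 0.68, array([0.4874, 0.1319, 0.    ])), ([232.8, 235.1], 0.66, array([0.4724, 0.2696, 0.    ]))]
```

```bash
cat > fit.py <<'E'
from m import *
from scipy.optimize import minimize
a=np.linspace(0,2*np.pi,40)
def cyl(r,z0,z1):return np.vstack([np.c_[r*np.cos(a),r*np.sin(a),0*a+z] for z in(z0,z1)])
bar=np.array([[x,y,z] for x in(-.042,.042) for y in(-.008,.008) for z in(.03,.06)])
parts=[cyl(.035,0,.02),cyl(.047,.014,.02),bar]
def sil(p,v,z0=0,parts=parts):
    m=np.zeros((1600,2560),np.uint8);c,s_=np.cos(v[2]),np.sin(v[2]);R=np.array([[c,-s_,0],[s_,c,0],[0,0,1]])
    for q in parts:
        h=cv2.convexHull(((proj(p,q@R.T+[v[0],v[1],z0])+.5)*4).astype(np.float32));cv2.fillConvexPoly(m,h.astype(np.int32),1)
    return cv2.resize(m.astype(np.float32),(640,400),interpolation=cv2.INTER_AREA)
E
cat > m2.py <<'E'
from fit import *
def best(p,uv):
    L=[q for q in trace("grinder_lid",p) if q["mask"][uv[1],uv[0]]];return L[0]["mask"].astype(np.float32)
M=[(t,best(t,(230,240))),(s,best(s,(310,290)))]
def cost(v,sel):return sum(np.abs(sil(p,v)-m).sum()/m.sum() for p,m in sel)
for sel in(M[:1],M[1:],M):
    r=minimize(cost,[.475,.270,1.368],args=(sel,),method="Nelder-Mead",options=dict(initial_simplex=[[.475,.270,1.37],[.48,.270,1.37],[.475,.275,1.37],[.475,.27,1.5]],xatol=1e-4,fatol=1e-4));print(r.x,r.fun)
v=r.x
o=t["pixels"].copy()
A=cv2.resize(t["pixels"][200:265,200:260],None,fx=6,fy=6,interpolation=cv2.INTER_CUBIC)
def dr(img,X,x0,y0,f,col):
    q=((proj(t,X)-[x0,y0]+.5)*f).astype(np.int32);cv2.polylines(img,[q],True,col,1)
c,s_=np.cos(v[2]),np.sin(v[2]);Rm=np.array([[c,-s_,0],[s_,c,0],[0,0,1]])
dr(A,bar[[1,3,7,5]]@Rm.T+[v[0],v[1],0],200,200,6,(0,0,255));dr(A,cyl(.047,.02,.02)[:40]+[v[0],v[1],0],200,200,6,(255,0,0))
B=cv2.resize(t["pixels"][235:271,405:445],None,fx=10,fy=10,interpolation=cv2.INTER_CUBIC)
for k in range(5):
    an=np.radians(-51.2)+k*.633;X=np.array([[.4302+r*np.cos(an),-.2151+r*np.sin(an),.062] for r in(.024,.028)]);dr(B,X,405,235,10,(0,255,0))
dr(B,[[.4302,-.2151,.096],[.4312,-.2151,.096]],405,235,10,(255,0,0))
h=max(A.shape[0],B.shape[0]);cv2.imwrite("pics/c3.png",np.hstack([np.pad(x,((0,h-x.shape[0]),(0,0),(0,0))) for x in(A,B)]))
E
python3 m2.py
```

```text
[0.4769 0.2751 1.296 ] 0.06371241807937622
[0.476  0.2724 1.4004] 0.07755813747644424
[0.4771 0.2738 1.3489] 0.15528815984725952
```

View pics/c3.png

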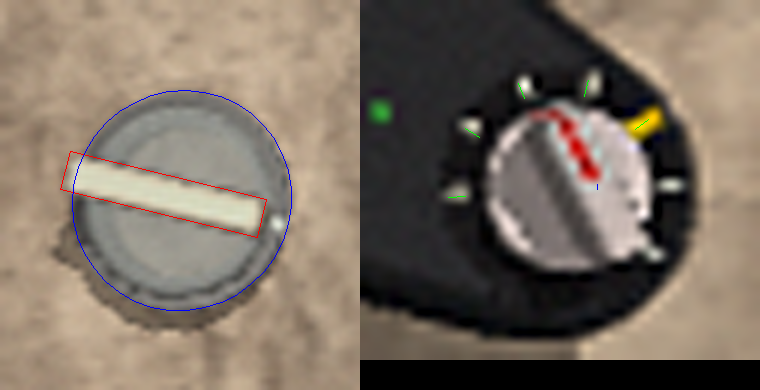

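The lid fit agrees in both views: (0.477, 0.274), bar yaw 77.6°. The dial crop shows the red line from (597,180) to (560,118), so the pointer is at about 31° world yaw and the yellow mark at −51°. I'll turn the dial about 82° clockwise.

Call:
send_rows --steps '[50,-41,0,-0.05,100,-82,0,-0.1,150,-123,0,-0.15,200,-164,0,-0.15,240,-199,0,-0.15]' --claw 36 --newtons 15

```text
t: 3.5
tool_pos: [0.3547, -0.3575, 0.2049]
orientation: [0.964, 0.264, 0.0, 0.0]
force: [0.8, -0.3, -0.6]
width: 0.055
finger_force: 0.0
```

```bash
cat > go.py <<'E'
import sys
from workcell import status
import numpy as np
from scipy.spatial.transform import Rotation as Ro
s=status.sense();R=Ro.from_quat(s["orientation"]).as_matrix();p=np.array(s["tool_pos"])
psi=np.arctan2(R[1,0],R[0,0])
print("t",s["t"],"pos",p.round(4),"psi",np.degrees(psi).round(2),"tilt",R[2].round(3),"F",np.round(s["force"],1),"T",np.round(s["torque"],2),"w",s["width"],"ff",s["finger_force"],"q",np.round(s["qpos"],2))
if len(sys.argv)>1:
    x,y,z,a=map(float,sys.argv[1:]);d=np.radians(a)-psi
    print("shift mm",(R.T@(np.array([x,y,z])-p)*1000).round(1),"turn",-np.round((d+np.pi)%(2*np.pi)-np.pi,3))
E
python3 go.py .4302 -.2151 .150 31
```

```text
t 3.5 pos [ 0.3547 -0.3575  0.2049] psi 30.66 tilt [ 0.     0.001 -1.   ] F [ 0.8 -0.3 -0.6] T [-0.02 -0.02 -0.05] w 0.0549599121462272 ff 0.0 q [-1.01  0.36  1.73  0.    1.04  0.02]
shift mm [137.5 -84.1  54.8] turn -0.006
```

Call:
send_rows --steps '[30,-18,0,0,60,-37,0,0,90,-55,20,0,100,-61,40,0,100,-61,40,0]'

```text
t: 4.0
tool_pos: [0.4079, -0.2525, 0.1629]
orientation: [0.964, 0.266, -0.001, -0.002]
force: [0.3, -0.1, -0.1]
width: 0.0363
finger_force: 0.0
```

```bash
python3 go.py .4302 -.2151 .094 31
```

```text
t 4.0 pos [ 0.4079 -0.2525  0.1629] psi 30.89 tilt [-0.001 -0.005 -1.   ] F [ 0.3 -0.1 -0.1] T [ 0.    0.05 -0.  ] w 0.03625202814674354 ff 0.0 q [-0.79  0.4   1.83  0.    0.92  0.24]
shift mm [ 38.4 -20.2  69. ] turn -0.002
```

Call:
send_rows --steps '[20,-12,0,0,38,-20,0,0,38,-20,20,0,38,-20,30,0,38,-20,30,0]'

```text
t: 4.5
tool_pos: [0.4305, -0.2193, 0.134]
orientation: [0.964, 0.264, -0.001, -0.001]
force: [-0.4, -0.2, -0.1]
width: 0.0358
finger_force: 0.0
```

```bash
python3 go.py .4302 -.2151 .094 31
python3 - <<'E'
from h import *
t=get_image("top");s=get_image("side")
f=lambda p,a,b,c,d,k:cv2.resize(p["pixels"][b:d,a:c],None,fx=k,fy=k,interpolation=cv2.INTER_CUBIC)
A=f(t,395,215,460,280,6);B=f(s,370,140,435,205,6);cv2.imwrite("pics/c4.png",np.hstack([A,B]))
E
```

```text
t 4.5 pos [ 0.4305 -0.2193  0.134 ] psi 30.64 tilt [-0.001 -0.002 -1.   ] F [-0.4 -0.2 -0.1] T [-0.01  0.04  0.01] w 0.035796312765201364 ff 0.0 q [-0.7   0.45  1.85 -0.    0.84  0.33]
shift mm [ 2.  -3.7 40. ] turn -0.006
```

View pics/c4.png

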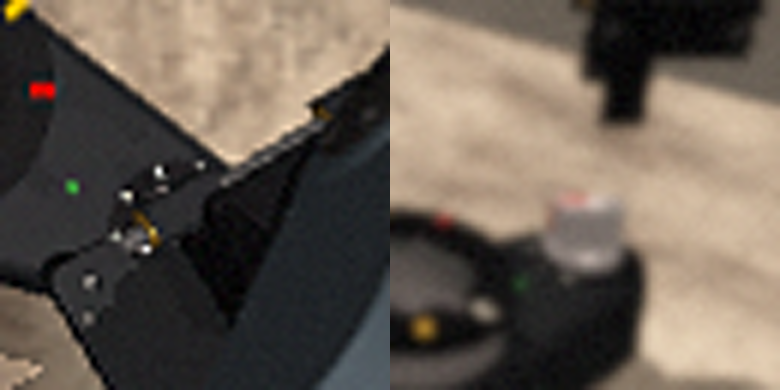

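The side view shows open fingers just above the dial at about (409,160) and the dial at (402,175), so I can descend.

Call:
send_rows --steps '[2,-3,10,0,2,-3,20,0,2,-3,30,0,2,-3,39,0,2,-3,39,0]'

```text
t: 5.1
tool_pos: [0.4306, -0.2146, 0.0941]
orientation: [0.964, 0.265, -0.001, -0.001]
force: [-0.2, 0.4, 0.7]
width: 0.0362
finger_force: 0.0
```

Call:
send_rows --steps '[0,0,0,0,0,0,0,0,0,0,0,0,0,0,0,0,0,0,0,0]' --claw 0 --newtons 10

```text
t: 5.6
tool_pos: [0.4316, -0.2155, 0.0959]
orientation: [0.964, 0.265, 0.0, 0.0]
force: [0.7, 0.5, 0.4]
width: 0.005
finger_force: 0.0
```

```bash
python3 go.py .4302 -.2151 .094 -51.2
```

```text
t 5.6 pos [ 0.4316 -0.2155  0.0959] psi 30.7 tilt [ 0.     0.001 -1.   ] F [0.7 0.5 0.4] T [ 0.03 -0.01  0.03] w 0.004954497489938789 ff 0.0 q [-0.7   0.52  1.89  0.    0.74  0.34]
shift mm [-1.  -1.   1.9] turn 1.429
```

Run:
```python
from h import *
t=get_image("top");s=get_image("side");st=status.sense();print(st["width"],st["finger_force"])
print(proj(s,[st["tool_pos"],np.array(st["tool_pos"])-[0,0,.022],[.4302,-.2151,.096],[.4302,-.2151,.062]]))
f=lambda p,a,b,c,d,k:cv2.resize(p["pixels"][b:d,a:c],None,fx=k,fy=k,interpolation=cv2.INTER_CUBIC)
A=f(t,395,215,460,280,6);B=f(s,370,140,435,205,6);cv2.imwrite("pics/c5.png",np.hstack([A,B]))
```

```text
0.001796654936750392 0.0
[[402.91480445 172.80363983]
 [401.93464364 178.77877919]
 [403.3061725  172.91816996]
 [401.79130461 182.10424795]]
```

View pics/c5.png

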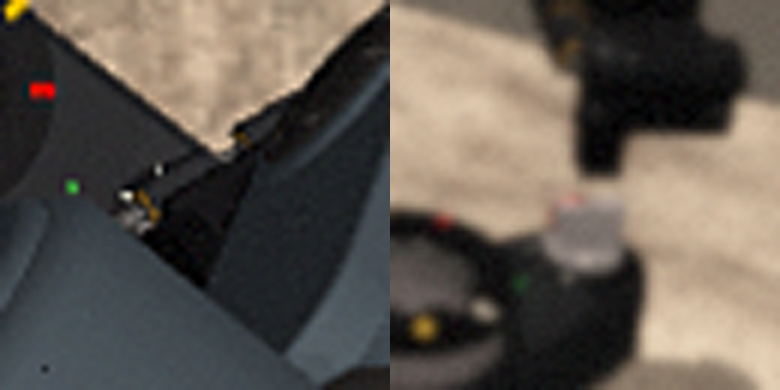

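Run:
```python
from h import *
from scipy.spatial.transform import Rotation as Ro
t=get_image("top");s=get_image("side");st=status.sense();R=Ro.from_quat(st["orientation"]).as_matrix();P=np.array(st["tool_pos"]);print(P,st["width"])
out=[]
for p,(a,b) in((t,(390,190)),(s,(360,110))):
    k=5;I=cv2.resize(p["pixels"][b:b+100,a:a+78],None,fx=k,fy=k,interpolation=cv2.INTER_CUBIC)
    def L(X,c,cl=False):cv2.polylines(I,[((proj(p,X)-[a,b]+.5)*k).astype(np.int32)],cl,c,1)
    T=lambda v:R@np.array(v)+P
    L([T([0,0,.022]),T([0,0,-.1])],(0,0,255))
    for z in(.022,-.048):L([T([x,y,z]) for x,y in((-.0095,-.015),(.0095,-.015),(.0095,.015),(-.0095,.015))],(0,255,0),True)
    L([T([x,y,-.048]) for x,y in((-.0375,-.095),(.0375,-.095),(.0375,.095),(-.0375,.095))],(255,0,0),True)
    an=np.linspace(0,6.28,30)
    L(np.c_[.4302+.0205*np.cos(an),-.2151+.0205*np.sin(an),0*an+.069],(255,0,255),True)
    out.append(I)
cv2.imwrite("pics/c6.png",np.hstack(out))
```

```text
[ 0.43149008 -0.21535148  0.09572763] 0.0006357792565021936
```

View pics/c6.png

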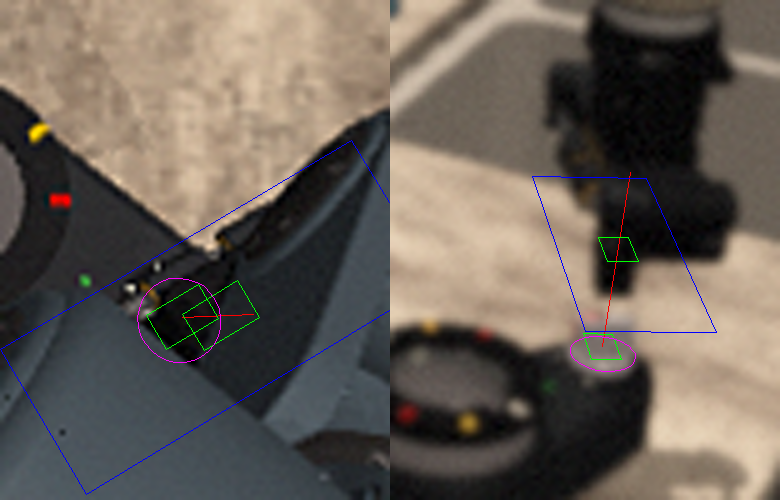

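```bash
cat > gold.py <<'E'
from m import *
from scipy.spatial.transform import Rotation as Ro
st=status.sense();R=Ro.from_quat(st["orientation"]).as_matrix();P=np.array(st["tool_pos"]);print(P,st["width"])
G=lambda h,s,v:(h>8)&(h<30)&(s>110)&(v>45)
a=[b for b in blobs(t,(405,215,470,265),G)];b_=[b for b in blobs(s,(385,110,425,165),G)]
print(a);print(b_)
for p,_ in a:
    for q,_ in b_:
        X,e=tri([ray(t,p),ray(s,q)])
        if e[0]<6:print(p.round(1),q.round(1),X,round(e[0],1),"tool",R.T@(X-P))
for X in([.4315,-.2153,None],):
  c,d=ray(s,(405,169.3));
  for z in(.074,.094,.114,.134):print("tip ray",z,atz(s,(405,169.3),z)[:2])
E
python3 gold.py
```

```text
[ 0.4315 -0.2154  0.0957] 0.00015303667646337517
[(array([434.25, 238.25]), np.int32(4)), (array([419.5455, 248.    ]), np.int32(11))]
[(array([397.5, 141. ]), np.int32(2)), (array([399. , 147.5]), np.int32(6))]
[434.2 238.2] [397.5 141. ] [ 0.4603 -0.2011  0.204 ] 1.0 tool [ 0.032   0.0024 -0.1083]
[434.2 238.2] [399.  147.5] [ 0.4584 -0.2086  0.18  ] 4.2 tool [ 0.0266  0.008  -0.0843]
[419.5 248. ] [397.5 141. ] [ 0.4434 -0.1624  0.2245] 4.0 tool [ 0.0373 -0.0395 -0.1288]
[419.5 248. ] [399.  147.5] [ 0.4412 -0.1687  0.2019] 1.1 tool [ 0.0321 -0.0352 -0.1062]
tip ray 0.074 [ 0.443  -0.2762]
tip ray 0.094 [ 0.434  -0.2424]
tip ray 0.114 [ 0.4251 -0.2086]
tip ray 0.134 [ 0.4161 -0.1748]
```

The fingers closed fully above the dial, and the side view puts the real fingertip about 40 mm higher than the stated geometry does. I'll probe downward with the fingers open and watch the force.

Call:
send_rows --steps '[0,0,0,0,0,0,0,0,0,0,2,0,0,0,4,0,0,0,6,0]' --claw 50

```text
t: 6.4
tool_pos: [0.4314, -0.2153, 0.0894]
orientation: [0.964, 0.265, -0.0, -0.0]
force: [0.0, 0.6, -0.2]
width: 0.0325
finger_force: 0.0
```

```bash
python3 gold.py; python3 go.py
python3 - <<'E'
from m import *
f=lambda p,a,b,c,d,k:cv2.resize(p["pixels"][b:d,a:c],None,fx=k,fy=k,interpolation=cv2.INTER_CUBIC)
cv2.imwrite("pics/c7.png",np.hstack([f(t,395,205,470,280,5),f(s,365,120,440,195,5)]))
E
```

```text
[ 0.4312 -0.2152  0.0893] 0.04047200299672338
[(array([439.3333, 234.3333]), np.int32(3))]
[(array([396.3846, 140.7692]), np.int32(13)), (array([399.5556, 153.7778]), np.int32(9))]
[439.3 234.3] [396.4 140.8] [ 0.4686 -0.2145  0.1969] 1.7 tool [ 0.0324  0.0184 -0.1076]
tip ray 0.074 [ 0.443  -0.2762]
tip ray 0.094 [ 0.434  -0.2424]
tip ray 0.114 [ 0.4251 -0.2086]
tip ray 0.134 [ 0.4161 -0.1748]
t 6.5 pos [ 0.4312 -0.2152  0.0893] psi 30.7 tilt [-0.    -0.001 -1.   ] F [-0.6  0.4  0.7] T [-0.02 -0.02  0.04] w 0.04047200299672338 ff 0.0 q [-0.7   0.53  1.89 -0.    0.72  0.34]
```

View pics/c7.png

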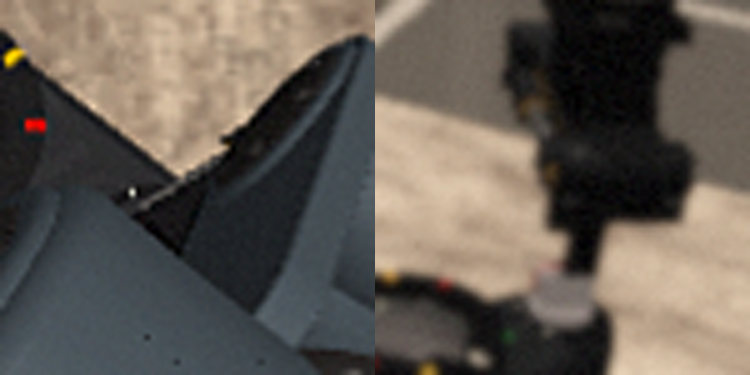

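Call:
send_rows --steps '[0,0,3,0,0,0,6,0,0,0,9,0,0,0,12,0,0,0,15,0]'

```text
t: 7.1
tool_pos: [0.4314, -0.2153, 0.0743]
orientation: [0.964, 0.265, -0.0, -0.0]
force: [-0.3, -0.4, -0.2]
width: 0.0502
finger_force: 0.0
```

```bash
python3 go.py
```

```text
t 7.1 pos [ 0.4314 -0.2153  0.0743] psi 30.7 tilt [-0. -0. -1.] F [-0.3 -0.4 -0.2] T [-0.02  0.01  0.01] w 0.05018208450274327 ff 0.0 q [-0.7   0.56  1.9  -0.    0.68  0.34]
```

There is no contact with the nominal tip already below the deck, so the height offset is real. I'll close to test.

Call:
send_rows --steps '[0,0,3,0,0,0,6,0,0,0,6,0,0,0,6,0,0,0,6,0]'

```text
t: 7.6
tool_pos: [0.4316, -0.2154, 0.0687]
orientation: [0.964, 0.265, 0.0, 0.0]
force: [0.3, 0.4, 0.2]
width: 0.0494
finger_force: 0.0
```

Call:
send_rows --steps '[0,0,0,0,0,0,0,0,0,0,0,0,0,0,0,0,0,0,0,0]' --claw 0 --newtons 10

```text
t: 8.1
tool_pos: [0.4315, -0.2154, 0.0687]
orientation: [0.964, 0.265, 0.0, 0.0]
force: [-0.5, 0.9, -0.4]
width: 0.0178
finger_force: 0.0
```

Call:
send_rows --steps '[0,0,0,0,0,0,0,0,0,0,0,0,0,0,0,0,0,0,0,0]'

```text
t: 8.6
tool_pos: [0.4319, -0.2158, 0.0687]
orientation: [0.964, 0.265, 0.0, 0.0]
force: [0.6, -1.1, -0.9]
width: 0.0114
finger_force: 9.9
```

```bash
python3 go.py;python3 gold.py
python3 - <<'E'
from m import *
f=lambda p,a,b,c,d,k:cv2.resize(p["pixels"][b:d,a:c],None,fx=k,fy=k,interpolation=cv2.INTER_CUBIC)
cv2.imwrite("pics/c8.png",np.hstack([f(t,395,205,470,280,5),f(s,365,120,440,195,5)]))
E
```

```text
t 8.6 pos [ 0.4319 -0.2158  0.0687] psi 30.7 tilt [ 0.     0.001 -1.   ] F [ 0.6 -1.1 -0.9] T [-0.3  -0.1  -0.03] w 0.01139724347292371 ff 9.899218529462814 q [-0.7   0.57  1.91 -0.    0.67  0.34]
[ 0.4319 -0.2158  0.0687] 0.011247095262664404
[]
[(array([396.6   , 148.7333]), np.int32(15)), (array([398., 157.]), np.int32(7))]
tip ray 0.074 [ 0.443  -0.2762]
tip ray 0.094 [ 0.434  -0.2424]
tip ray 0.114 [ 0.4251 -0.2086]
tip ray 0.134 [ 0.4161 -0.1748]
```

The bar is gripped, width 11.4 mm with a low side force. I'll turn it clockwise.

Call:
send_rows --steps '[0,0,0,0.14,0,0,0,0.28,0,0,0,0.42,0,0,0,0.56,0,0,0,0.7]' --newtons 20

```text
t: 9.3
tool_pos: [0.4319, -0.2159, 0.0687]
orientation: [0.996, -0.085, 0.0, 0.001]
force: [0.5, -2.9, -1.7]
width: 0.0111
finger_force: 19.9
```

```bash
python3 go.py .4319 -.2158 .0687 -51.2
```

```text
t 9.3 pos [ 0.4319 -0.2159  0.0687] psi -9.7 tilt [ 0.001  0.001 -1.   ] F [ 0.5 -2.9 -1.7] T [-0.43 -0.13  0.02] w 0.01113476237918453 ff 19.895942509174347 q [-0.7   0.57  1.9  -0.    0.67  1.05]
shift mm [-0.  -0.1  0. ] turn 0.724
```

Call:
send_rows --steps '[0,0,0,0.15,0,0,0,0.3,0,0,0,0.44,0,0,0,0.58,0,0,0,0.725]'

```text
t: 9.8
tool_pos: [0.4318, -0.2161, 0.0687]
orientation: [0.902, -0.432, 0.001, 0.0]
force: [-0.4, -3.4, -1.7]
width: 0.0113
finger_force: 19.9
```

Call:
send_rows --steps '[0,0,0,0,0,0,0,0,0,0,0,0,0,0,0,0,0,0,0,0]' --claw 40

```text
t: 10.3
tool_pos: [0.4313, -0.2151, 0.0686]
orientation: [0.903, -0.43, -0.0, -0.0]
force: [-0.2, 0.0, -0.5]
width: 0.038
finger_force: 0.0
```

Call:
send_rows --steps '[0,0,-20,0,0,0,-50,0,0,0,-90,0,0,0,-130,0,0,0,-160,0]'

```text
t: 10.8
tool_pos: [0.4318, -0.2155, 0.231]
orientation: [0.903, -0.43, 0.001, 0.0]
force: [1.4, -0.1, -0.5]
width: 0.0398
finger_force: 0.0
```

```bash
python3 go.py .4768 .2736 .180 77.6
```

```text
t 10.8 pos [ 0.4318 -0.2155  0.231 ] psi -50.91 tilt [ 0.002 -0.001 -1.   ] F [ 1.4 -0.1 -0.5] T [ 0.1  -0.01  0.02] w 0.03982197707124139 ff 0.0 q [-0.7   0.3   1.75  0.    1.09  1.76]
shift mm [-351.4 -343.3   50.5] turn -2.243
```

Call:
send_rows --steps '[-23,-23,0,-0.15,-46,-46,0,-0.3,-70,-68,0,-0.45,-93,-91,0,-0.6,-117,-114,0,-0.75]' --claw 50

```text
t: 11.3
tool_pos: [0.446, -0.0513, 0.2287]
orientation: [0.998, -0.066, -0.0, -0.0]
force: [0.5, -0.1, 1.5]
width: 0.0499
finger_force: 0.0
```

```bash
python3 go.py .4768 .2736 .180 77.6
python3 - <<'E'
from m import *
for nm,c in(("Y",Y),("R",R)):
    for b,a in blobs(t,(410,238,445,270),c): print(nm,b,a,np.degrees(np.arctan2(*(atz(t,b,.062 if nm=="Y" else .096)[:2]-[.4302,-.2151])[::-1])))
cv2.imwrite("pics/dial.png",cv2.resize(t["pixels"][230:275,400:450],None,fx=10,fy=10,interpolation=cv2.INTER_CUBIC))
E
```

```text
t 11.3 pos [ 0.446  -0.0513  0.2287] psi -7.62 tilt [-0. -0. -1.] F [ 0.5 -0.1  1.5] T [0.   0.05 0.02] w 0.04990544909606699 ff 0.0 q [-0.36  0.26  1.83  0.    1.06  1.34]
shift mm [ -12.6 -326.1   48.8] turn -1.487
```

View pics/dial.png

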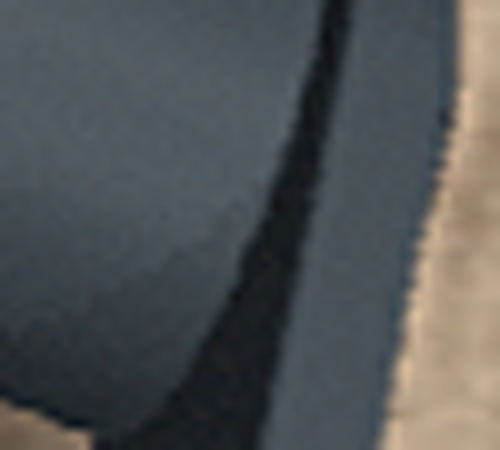

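The picture shows only the arm covering the dial, so I'll measure it later once the arm is clear.

Call:
send_rows --steps '[0,-35,0,-0.15,-2,-70,0,-0.3,-4,-105,0,-0.45,-6,-140,0,-0.6,-8,-175,0,-0.75]'

```text
t: 11.9
tool_pos: [0.4629, 0.1223, 0.2286]
orientation: [0.953, 0.303, 0.0, 0.0]
force: [1.0, 0.9, -0.5]
width: 0.05
finger_force: 0.0
```

```bash
python3 go.py .4768 .2736 .180 77.6
```

```text
t 11.9 pos [0.4629 0.1223 0.2286] psi 35.25 tilt [-0.  0. -1.] F [ 1.   0.9 -0.5] T [-0.01 -0.05  0.01] w 0.05002827478256741 ff 0.0 q [ 0.02  0.3   1.76 -0.    1.08  0.98]
shift mm [  98.7 -115.5   48.6] turn -0.739
```

Call:
send_rows --steps '[25,-29,0,-0.15,50,-58,0,-0.3,75,-87,0,-0.45,98,-115,0,-0.6,98,-115,20,-0.735]'

```text
t: 12.4
tool_pos: [0.4801, 0.2763, 0.2108]
orientation: [0.779, 0.627, 0.004, 0.001]
force: [0.8, 0.4, -0.1]
width: 0.0502
finger_force: 0.0
```

```bash
python3 go.py .4768 .2736 .100 77.6
python3 - <<'E'
from m import *
for nm,c in(("Y",Y),("R",R)):
    for b,a in blobs(t,(410,238,445,270),c): print(nm,b,a,np.degrees(np.arctan2(*(atz(t,b,.062 if nm=="Y" else .096)[:2]-[.4302,-.2151])[::-1])))
cv2.imwrite("pics/c9.png",np.hstack([cv2.resize(t["pixels"][230:275,405:445],(400,450),interpolation=cv2.INTER_CUBIC),cv2.resize(s["pixels"][230:320,270:340],(350,450),interpolation=cv2.INTER_CUBIC)]))
E
```

```text
t 12.4 pos [0.4801 0.2763 0.2108] psi 77.6 tilt [ 0.006  0.007 -1.   ] F [ 0.8  0.4 -0.1] T [-0.02 -0.1   0.02] w 0.05017035043837881 ff 0.0 q [0.32 0.42 1.61 0.   1.1  0.54]
shift mm [ -4.   -3.4 110.7] turn -0.0
Y [433.2 246.6] 5 -51.23003115961088
R [431.2857 250.5714] 7 -47.67872770389011
```

View pics/c9.png

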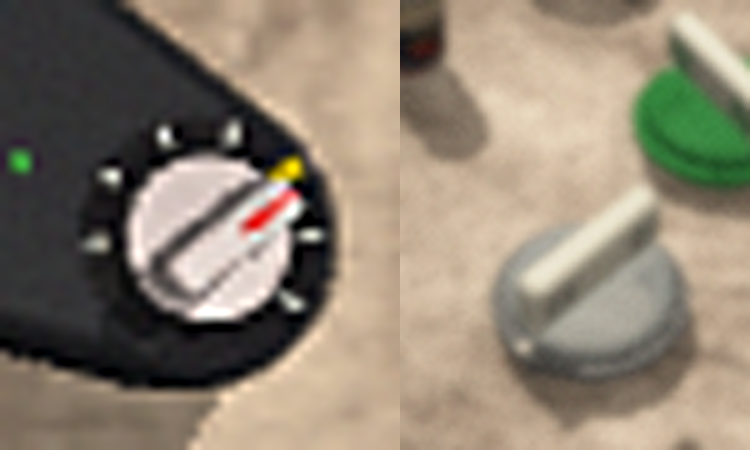

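The dial's red line now points at the yellow mark, crop (270,210) against (287,168), which the bar's height parallax accounts for. The numbers agree: −47.7° against −51.2°. Next I descend toward the lid.

Call:
send_rows --steps '[-4,-3,25,0,-4,-3,55,0,-4,-3,85,0,-4,-3,115,0,-4,-3,130,0]'

```text
t: 13.0
tool_pos: [0.4722, 0.2671, 0.0768]
orientation: [0.784, 0.621, -0.002, -0.001]
force: [-0.2, -0.4, -0.2]
width: 0.0501
finger_force: 0.0
```

```bash
python3 go.py .4768 .2736 .025 77.6
python3 - <<'E'
from m import *
from scipy.spatial.transform import Rotation as Ro
st=status.sense();R=Ro.from_quat(st["orientation"]).as_matrix();P=np.array(st["tool_pos"])
k=4;outs=[]
for p,(a,b) in((t,(195,185)),(s,(260,200))):
    I=cv2.resize(p["pixels"][b:b+110,a:a+95],None,fx=k,fy=k,interpolation=cv2.INTER_CUBIC)
    def L(X,c,cl=False):cv2.polylines(I,[((proj(p,X)-[a,b]+.5)*k).astype(np.int32)],cl,c,1)
    for dz,c in((0,(0,255,0)),(-.04,(0,0,255))):
      for sy in(-1,1):
        L([R@np.array([x,y*sy,.022+dz])+P for x,y in((-.0095,.025),(.0095,.025),(.0095,.04),(-.0095,.04))],c,True)
    outs.append(I)
cv2.imwrite("pics/c10.png",np.hstack(outs))
E
```

```text
t 13.0 pos [0.4722 0.2671 0.0768] psi 76.78 tilt [-0.002 -0.003 -1.   ] F [-0.2 -0.4 -0.2] T [-0.03 -0.09 -0.01] w 0.050138250007428324 ff 0.0 q [ 0.31  0.61  1.75 -0.    0.79  0.54]
shift mm [ 7.5  3.1 51.8] turn -0.014
```

View pics/c10.png

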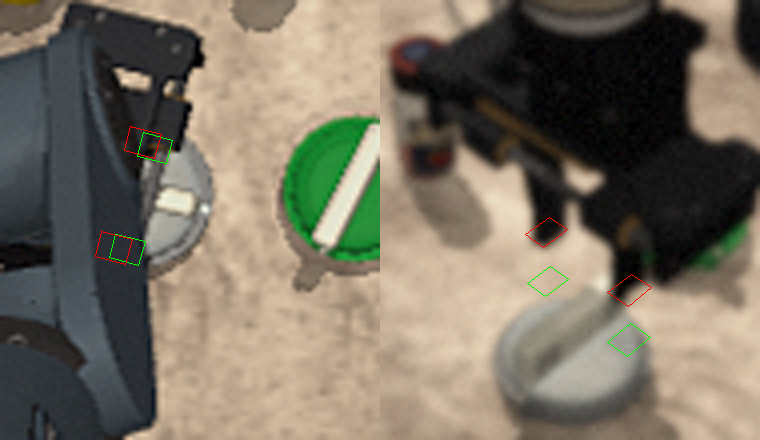

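The red outlines, fingertips 40 mm higher than stated, match the fingers in the side view at crop (547,232) and (630,290). The true tip is therefore about TCP z + 0.018 and the xy is right.

Call:
send_rows --steps '[6,3,0,0,6,3,15,0,6,3,30,0,6,3,40,0,6,3,46,0]'

```text
t: 13.6
tool_pos: [0.4783, 0.2743, 0.033]
orientation: [0.782, 0.623, 0.001, 0.0]
force: [0.3, -1.0, 0.0]
width: 0.05
finger_force: 0.0
```

```bash
python3 go.py .4768 .2736 .020 77.6
```

```text
t 13.6 pos [0.4783 0.2743 0.033 ] psi 77.05 tilt [ 0.001  0.001 -1.   ] F [ 0.3 -1.   0. ] T [-0.01 -0.09  0.06] w 0.050029084163669954 ff 0.0 q [0.32 0.69 1.75 0.   0.7  0.54]
shift mm [-1.  -1.3 13. ] turn -0.01
```

Call:
send_rows --steps '[-1,-1,5,-0.01,-1,-1,10,-0.01,-1,-1,12,-0.01,-1,-1,12,-0.01,-1,-1,12,-0.01]'

```text
t: 14.1
tool_pos: [0.4764, 0.2734, 0.0208]
orientation: [0.779, 0.627, 0.0, 0.0]
force: [-0.7, -0.7, -0.6]
width: 0.05
finger_force: 0.0
```

Call:
send_rows --steps '[0,0,0,0,0,0,0,0,0,0,0,0,0,0,0,0,0,0,0,0]' --claw 0 --newtons 30

```text
t: 14.6
tool_pos: [0.4764, 0.2734, 0.0207]
orientation: [0.779, 0.627, 0.0, 0.0]
force: [0.9, -0.9, 0.3]
width: 0.0178
finger_force: 0.7
```

Call:
send_rows --steps '[0,0,0,0,0,0,0,0,0,0,0,0,0,0,0,0,0,0,0,0]' --newtons 50

```text
t: 15.1
tool_pos: [0.4766, 0.2734, 0.0208]
orientation: [0.779, 0.627, 0.0, 0.0]
force: [1.0, -1.6, 0.2]
width: 0.016
finger_force: 50.0
```

```bash
python3 go.py
```

```text
t 15.1 pos [0.4766 0.2734 0.0208] psi 77.68 tilt [ 0.     0.001 -1.   ] F [ 1.  -1.6  0.2] T [-0.06 -0.21 -0.04] w 0.01595760420015796 ff 49.99996847938746 q [ 0.32  0.71  1.76 -0.    0.67  0.53]
```

Gripped with a width of 16.0 mm at 50 N. TCP z for the seat is 0.107. Lifting.

Call:
send_rows --steps '[0,0,-20,0,0,0,-60,0,0,0,-100,0,0,0,-140,0,0,0,-170,0]'

```text
t: 15.6
tool_pos: [0.476, 0.2735, 0.1927]
orientation: [0.779, 0.627, 0.0, 0.0]
force: [-0.3, -0.2, -1.6]
width: 0.0154
finger_force: 50.0
```

```bash
python3 go.py .488 -.0986 .190 -16.2
```

```text
t 15.6 pos [0.476  0.2735 0.1927] psi 77.69 tilt [ 0.001  0.001 -1.   ] F [-0.3 -0.2 -1.6] T [-0.02 -0.13 -0.  ] w 0.015390074377504217 ff 49.99989020638168 q [0.32 0.44 1.64 0.   1.06 0.53]
shift mm [-360.9   91.1    2.6] turn 1.639
```

Call:
send_rows --steps '[-32,8,0,0.14,-64,16,0,0.28,-96,24,0,0.42,-128,32,0,0.56,-160,40,0,0.7]'

```text
t: 16.1
tool_pos: [0.48, 0.1075, 0.1903]
orientation: [0.948, 0.32, -0.001, -0.0]
force: [-0.3, 0.3, -1.5]
width: 0.0159
finger_force: 50.0
```

```bash
python3 go.py .488 -.0986 .190 -16.2
```

```text
t 16.1 pos [0.48   0.1075 0.1903] psi 37.27 tilt [-0.001 -0.001 -1.   ] F [-0.3  0.3 -1.5] T [0.01 0.02 0.04] w 0.015934317240811246 ff 49.99525541905314 q [-0.01  0.37  1.77  0.    1.    0.91]
shift mm [-118.4  168.9    0.2] turn 0.933
```

Call:
send_rows --steps '[-20,30,0,0.14,-42,60,0,0.28,-63,92,0,0.42,-85,122,0,0.56,-106,152,0,0.7]'

```text
t: 16.6
tool_pos: [0.4887, -0.0776, 0.1902]
orientation: [1.0, -0.025, -0.001, -0.0]
force: [0.4, -0.2, -1.2]
width: 0.0158
finger_force: 50.0
```

```bash
python3 go.py .488 -.0986 .155 -16.2
```

```text
t 16.6 pos [ 0.4887 -0.0776  0.1902] psi -2.88 tilt [-0.002 -0.001 -1.   ] F [ 0.4 -0.2 -1.2] T [-0.01 -0.01  0.01] w 0.015798043674842867 ff 49.995255237445235 q [-0.38  0.37  1.77  0.    1.    1.24]
shift mm [ 0.4 21.  35.2] turn 0.233
```

Call:
send_rows --steps '[0,8,0,0.1,0,16,0,0.2,0,16,10,0.2,0,16,20,0.2,0,16,20,0.2]'

```text
t: 17.1
tool_pos: [0.4871, -0.0912, 0.1685]
orientation: [0.993, -0.121, -0.003, -0.001]
force: [-1.2, 0.1, -1.2]
width: 0.0155
finger_force: 50.0
```

```bash
python3 go.py .488 -.0986 .150 -16.2
cat > m3.py <<'E'
from fit import *
st=status.sense();P=np.array(st["tool_pos"]);z0=P[2]-.0208
for th in[0]:
    M=[]
    for p in(t,s):
        L=trace("grinder_lid",p);g=proj(p,[P[0],P[1],z0+.02])[0]
        L=[q for q in L if abs(np.array(q["rect"]).reshape(2,2).mean(0)-g).max()<15]
        print(g.round(1),[(np.round(q["rect"]),round(q["conf"],2),q["mask"].sum()) for q in L])
        M.append(L[0]["mask"] if L else None)
# side: grey rim via overlay crop
p=s;k=6;a,b=335,140;I=cv2.resize(p["pixels"][b:b+80,a:a+90],None,fx=k,fy=k,interpolation=cv2.INTER_CUBIC)
def L_(X,c):cv2.polylines(I,[((proj(p,X)-[a,b]+.5)*k).astype(np.int32)],True,c,1)
L_(cyl(.047,.02,.02)[:40]+[P[0],P[1],z0],(255,0,0));L_(cyl(.035,0,0)[:40]+[P[0],P[1],z0],(255,0,0))
L_(cyl(.037,.1,.1)[:40]+[.488,-.0986,0],(0,255,0));L_(cyl(.058,.1,.1)[:40]+[.488,-.0986,0],(0,255,0))
cv2.imwrite("pics/c11.png",I)
E
python3 m3.py
```

```text
t 17.1 pos [ 0.4871 -0.0912  0.1685] psi -13.88 tilt [-0.005 -0.001 -1.   ] F [-1.2  0.1 -1.2] T [ 0.03 -0.03  0.03] w 0.015504704700877584 ff 49.99981418251991 q [-0.41  0.41  1.79  0.    0.95  1.4 ]
shift mm [ 2.7  7.  18.5] turn 0.04
[381.1 226.1] []
[372.5 164.5] [(array([356., 151., 386., 177.]), 0.72, np.int64(567))]
```

Call:
send_rows --steps '[1,3,0,0.04,2,6,0,0.04,2,6,0,0.04,2,6,0,0.04,2,6,0,0.04]'

```text
t: 17.8
tool_pos: [0.4896, -0.0988, 0.1707]
orientation: [0.99, -0.141, 0.0, -0.0]
force: [0.3, -0.6, -2.0]
width: 0.0155
finger_force: 50.0
```

```bash
python3 go.py .488 -.0986 .125 -16.2
cat >> m3.py <<'E'
m=M[1].astype(np.float32)
print("side rect obs",[np.where(m.any(0))[0][[0,-1]],np.where(m.any(1))[0][[0,-1]]])
S=sil(s,[P[0],P[1],-.283],z0)>.5
print("side rect exp",[np.where(S.any(0))[0][[0,-1]],np.where(S.any(1))[0][[0,-1]]],np.abs(S-m).sum())
# fit x,y with gripper-occluded upper part ignored: use lower half only
g=proj(s,[P[0],P[1],z0+.02])[0];lo=np.zeros_like(m);lo[int(g[1]):]=1
def c(v):return (np.abs(sil(s,[v[0],v[1],-.283],z0)-m)*lo).sum()
r=minimize(c,P[:2],method="Nelder-Mead",options=dict(initial_simplex=[P[:2],P[:2]+[.006,0],P[:2]+[0,.006]],xatol=1e-4,fatol=.01));print("fit",r.x,r.fun,c(P[:2]),"tcp",P[:2])
E
python3 m3.py
```

```text
t 17.8 pos [ 0.4896 -0.0988  0.1707] psi -16.26 tilt [ 0. -0. -1.] F [ 0.3 -0.6 -2. ] T [-0.01  0.09  0.01] w 0.015513872655544226 ff 49.999882034026086 q [-0.42  0.41  1.78  0.    0.95  1.43]
shift mm [-1.6  0.3 45.7] turn -0.001
[384.4 225.7] []
[373.1 163.1] [(array([356., 150., 388., 174.]), 0.72, np.int64(527))]
side rect obs [array([357, 388]), array([150, 175])]
side rect exp [array([357, 389]), array([145, 175])] 215.0
fit [ 0.4917 -0.0991] 20.25 28.375 tcp [ 0.4896 -0.0988]
```

Call:
send_rows --steps '[-2,0,0,0,-2,0,15,0,-2,0,30,0,-2,0,44,0,-2,0,46,0]'

```text
t: 18.5
tool_pos: [0.4864, -0.0978, 0.1233]
orientation: [0.99, -0.142, -0.002, -0.001]
force: [0.3, 0.3, -2.0]
width: 0.0161
finger_force: 50.0
```

```bash
python3 go.py .4873 -.0986 .107 -16.2; python3 m3.py
```

```text
t 18.5 pos [ 0.4864 -0.0978  0.1233] psi -16.28 tilt [-0.004 -0.    -1.   ] F [ 0.3  0.3 -2. ] T [0.08 0.09 0.01] w 0.01612561911751073 ff 49.99997651204467 q [-0.42  0.48  1.83 -0.    0.83  1.43]
shift mm [ 1.2  0.6 16.3] turn -0.001
[381. 228.] []
[372.2 177.2] [(array([355., 165., 390., 190.]), 0.81, np.int64(544))]
side rect obs [array([356, 387]), array([166, 190])]
side rect exp [array([356, 388]), array([159, 189])] 222.0
fit [ 0.4872 -0.094 ] 14.75 36.8125 tcp [ 0.4875 -0.0982]
```

Call:
send_rows --steps '[0,0,2,0,0,0,4,0,0,0,6,0,0,0,8,0,0,0,8,0]'

```text
t: 19.2
tool_pos: [0.4875, -0.0983, 0.1164]
orientation: [0.99, -0.142, -0.0, -0.0]
force: [-0.3, 0.3, -1.8]
width: 0.0156
finger_force: 50.0
```

```bash
python3 go.py .4873 -.0986 .107 -16.2
```

```text
t 19.2 pos [ 0.4875 -0.0983  0.1164] psi -16.29 tilt [-0.001 -0.    -1.   ] F [-0.3  0.3 -1.8] T [ 0.04  0.12 -0.01] w 0.015644797333501187 ff 49.99987443443388 q [-0.42  0.49  1.83 -0.    0.81  1.43]
shift mm [-0.1  0.4  9.4] turn -0.002
```

The lid is 4 mm inside the mouth with no contact. Continuing down.

Call:
send_rows --steps '[0,0,2,0,0,0,4,0,0,0,6,0,0,0,8,0,0,0,8,0]'

```text
t: 19.7
tool_pos: [0.4875, -0.0982, 0.1083]
orientation: [0.99, -0.142, -0.0, -0.0]
force: [-0.5, -1.5, -1.2]
width: 0.0156
finger_force: 50.0
```

```bash
python3 go.py .4873 -.0986 .107 -16.2
```

```text
t 19.7 pos [ 0.4875 -0.0982  0.1083] psi -16.29 tilt [-0.001 -0.    -1.   ] F [-0.5 -1.5 -1.2] T [0.07 0.08 0.  ] w 0.015595259361122422 ff 49.99979164917022 q [-0.42  0.51  1.84  0.    0.79  1.43]
shift mm [-0.1  0.4  1.3] turn -0.002
```

Call:
send_rows --steps '[0,0,0.5,0,0,0,1,0,0,0,1.5,0,0,0,2,0,0,0,2,0]'

```text
t: 20.2
tool_pos: [0.4878, -0.0983, 0.1067]
orientation: [0.99, -0.142, 0.0, 0.0]
force: [0.8, -0.1, -1.7]
width: 0.0157
finger_force: 50.0
```

```bash
python3 go.py .4873 -.0986 .107 -16.2
```

```text
t 20.2 pos [ 0.4878 -0.0983  0.1067] psi -16.28 tilt [ 0.  0. -1.] F [ 0.8 -0.1 -1.7] T [ 0.06  0.01 -0.03] w 0.015653060584190276 ff 49.99993998091668 q [-0.42  0.51  1.84  0.    0.79  1.43]
shift mm [-0.4  0.4 -0.3] turn -0.001
```

Call:
send_rows --steps '[0,0,0.4,0,0,0,0.8,0,0,0,1.2,0,0,0,1.5,0,0,0,1.5,0]'

```text
t: 20.7
tool_pos: [0.4878, -0.0984, 0.1066]
orientation: [0.99, -0.142, 0.0, 0.0]
force: [-2.6, 0.4, 11.2]
width: 0.0158
finger_force: 50.0
```

```bash
python3 go.py .4873 -.0986 .107 -16.2
```

```text
t 20.7 pos [ 0.4878 -0.0984  0.1066] psi -16.28 tilt [ 0.001  0.    -1.   ] F [-2.6  0.4 11.2] T [ 0.28  0.49 -0.02] w 0.015820981061639417 ff 50.00043916516006 q [-0.42  0.51  1.84 -0.    0.79  1.43]
shift mm [-0.4  0.4 -0.4] turn -0.001
```

The lid is seated on the collar with 11 N. I'll ease off a little and twist.

Call:
send_rows --steps '[0,0,-0.8,0,0,0,-0.8,0.1,0,0,-0.8,0.2,0,0,-0.8,0.3,0,0,-0.8,0.4]' --newtons 60

```text
t: 21.2
tool_pos: [0.4884, -0.0987, 0.1067]
orientation: [0.942, -0.337, 0.001, 0.0]
force: [-1.0, -0.6, 5.5]
width: 0.0155
finger_force: 60.5
```

```bash
python3 go.py .4878 -.0984 .1066 -54.2
```

```text
t 21.2 pos [ 0.4884 -0.0987  0.1067] psi -39.36 tilt [ 0.002 -0.    -1.   ] F [-1.  -0.6  5.5] T [0.16 0.14 0.25] w 0.015460612464897288 ff 60.543764317408204 q [-0.42  0.51  1.84 -0.    0.79  1.83]
shift mm [-0.7  0.1  0.1] turn 0.259
```

Call:
send_rows --steps '[0,0,0,0.07,0,0,0,0.14,0,0,0,0.2,0,0,0,0.26,0,0,0,0.26]'

```text
t: 21.7
tool_pos: [0.4886, -0.0986, 0.1066]
orientation: [0.891, -0.455, 0.001, -0.0]
force: [-0.4, 1.5, 4.9]
width: 0.0156
finger_force: 60.0
```

Call:
send_rows --steps '[0,0,0,0,0,0,0,0,0,0,0,0,0,0,0,0,0,0,0,0]'

```text
t: 22.2
tool_pos: [0.4886, -0.0986, 0.1066]
orientation: [0.891, -0.454, 0.001, -0.0]
force: [0.3, 0.6, 5.1]
width: 0.0156
finger_force: 60.0
```

```bash
python3 go.py .4878 -.0984 .1066 -54.2
python3 - <<'E'
from m import *
for nm,c in(("Y",Y),("R",R)):
    for b,a in blobs(t,(345,200,445,275),c): print(nm,b,a)
    for b,a in blobs(s,(345,150,420,205),c): print("s",nm,b,a)
E
python3 m3.py
```

```text
t 22.2 pos [ 0.4886 -0.0986  0.1066] psi -54.06 tilt [ 0.002 -0.001 -1.   ] F [0.3 0.6 5.1] T [0.23 0.09 0.06] w 0.015569225561749899 ff 60.00153411179781 q [-0.42  0.51  1.84  0.    0.79  2.09]
shift mm [-0.6  0.5  0. ] turn 0.002
R [358.    227.375] 8
[380.  228.1] []
[371.4 182.2] [(array([355., 167., 387., 195.]), 0.85, np.int64(510))]
side rect obs [array([355, 387]), array([167, 193])]
side rect exp [array([356, 387]), array([165, 194])] 197.0
fit [ 0.4916 -0.1005] 18.0 30.9375 tcp [ 0.4886 -0.0986]
```

```bash
python3 -c "
from workcell import *
print(job_done())"
```

```text
the job is handed in; nothing more can be done
None
```

The job is handed in, though the verdict is not known: the dial was set to the yellow mark, and the lid is seated and held at 60 N, twisted about 38° to the yellow pulse mark going by gripper angle. The bystanders were not re-measured after the start.

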